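# Find the loose foot of a frame jig plate and press its shim flat

### The job

One of the four feet under the jig plate is loose: press down on the plate's corners with the fingertips, one at a time, until you find the corner that sinks, and leave it down. Then press that corner's raised lever shim fully flat, so that it brings the plate level again, and leave the other three shims raised. Grip and lift nothing, do not shift the plate on its feet, and do not disturb the things lying around it.

Things in the scene. Friction and masses are not known exactly. Their poses are not given: they have to be found in the camera images.
- plate: metal jig plate 170 (x) x 120 (y) x 10 mm, about 2 kg, loose and level on four feet over a fixed blue sole plate. Origin: centre of underside, 40 mm above the bench. At yaw 0 its x points away from the robot (back), y to the left. A 120 mm steel tube is clamped along its x in V blocks at the middle (half width 22 mm, to 39 mm above the plate's top). Feet at 65 mm (x), 42 mm (y) from the centre
- corner_fl (a point): point to press on the plate's top at its front left corner (70 mm in x, 46 mm in y from the centre), 50 mm above the bench while level. One corner, another each time, stands on a loose foot: pressed with 5 to 10 N it sinks 5 to 6 mm and stays down, the opposite corner rising as much (pressing that one would rock it back). The other three are firm
- corner_fr (a point): point to press on the plate's top at its front right corner (70 mm in x, 46 mm in y from the centre), 50 mm above the bench while level. One corner, another each time, stands on a loose foot: pressed with 5 to 10 N it sinks 5 to 6 mm and stays down, the opposite corner rising as much (pressing that one would rock it back). The other three are firm
- corner_bl (a point): point to press on the plate's top at its back left corner (70 mm in x, 46 mm in y from the centre), 50 mm above the bench while level. One corner, another each time, stands on a loose foot: pressed with 5 to 10 N it sinks 5 to 6 mm and stays down, the opposite corner rising as much (pressing that one would rock it back). The other three are firm
- corner_br (a point): point to press on the plate's top at its back right corner (70 mm in x, 46 mm in y from the centre), 50 mm above the bench while level. One corner, another each time, stands on a loose foot: pressed with 5 to 10 N it sinks 5 to 6 mm and stays down, the opposite corner rising as much (pressing that one would rock it back). The other three are firm
- shim_fl (a joint): angle (rad) of the front left lever shim: 0 flat on its stop, starts raised at 0.5 to 0.58. A stiff steel see-saw that stays where left; it points sideways out from the plate (along plate y), 14 to 22 mm wide, hinged 80 mm from the plate's x axis, 36.5 mm above the bench, its end 42 mm outside the hinge. Its inner toe rises as the pad goes down and lifts the sunken corner level
- shim_fl_pad (a point): top centre of the round pad (22 mm across) at the outer end of the front left lever shim, 31 mm outside its hinge: about 55 mm above the bench when raised, 40.5 mm when flat. Pressed straight down it needs about 7 N, some more when it lifts the plate, and moves about 6 mm outwards on the way
- shim_fr (a joint): angle (rad) of the front right lever shim: 0 flat on its stop, starts raised at 0.5 to 0.58. A stiff steel see-saw that stays where left; it points sideways out from the plate (along plate y), 14 to 22 mm wide, hinged 80 mm from the plate's x axis, 36.5 mm above the bench, its end 42 mm outside the hinge. Its inner toe rises as the pad goes down and lifts the sunken corner level
- shim_fr_pad (a point): top centre of the round pad (22 mm across) at the outer end of the front right lever shim, 31 mm outside its hinge: about 55 mm above the bench when raised, 40.5 mm when flat. Pressed straight down it needs about 7 N, some more when it lifts the plate, and moves about 6 mm outwards on the way
- shim_bl (a joint): angle (rad) of the back left lever shim: 0 flat on its stop, starts raised at 0.5 to 0.58. A stiff steel see-saw that stays where left; it points sideways out from the plate (along plate y), 14 to 22 mm wide, hinged 80 mm from the plate's x axis, 36.5 mm above the bench, its end 42 mm outside the hinge. Its inner toe rises as the pad goes down and lifts the sunken corner level
- shim_bl_pad (a point): top centre of the round pad (22 mm across) at the outer end of the back left lever shim, 31 mm outside its hinge: about 55 mm above the bench when raised, 40.5 mm when flat. Pressed straight down it needs about 7 N, some more when it lifts the plate, and moves about 6 mm outwards on the way
- shim_br (a joint): angle (rad) of the back right lever shim: 0 flat on its stop, starts raised at 0.5 to 0.58. A stiff steel see-saw that stays where left; it points sideways out from the plate (along plate y), 14 to 22 mm wide, hinged 80 mm from the plate's x axis, 36.5 mm above the bench, its end 42 mm outside the hinge. Its inner toe rises as the pad goes down and lifts the sunken corner level
- shim_br_pad (a point): top centre of the round pad (22 mm across) at the outer end of the back right lever shim, 31 mm outside its hinge: about 55 mm above the bench when raised, 40.5 mm when flat. Pressed straight down it needs about 7 N, some more when it lifts the plate, and moves about 6 mm outwards on the way
- bb_shell: short steel tube standing upright, 40 mm across, 45 mm tall; origin at the centre of its underside. Bystander
- file: hand file with a wooden handle lying on the bench, 290 mm long along its x, 26 mm thick; origin under its middle. Bystander
- mallet: small mallet with a wooden handle and black rubber head lying on the bench along its x, 270 mm long; origin on its underside. Bystander
- oil: small closed black oil bottle, 44 mm across, 100 mm tall; origin at the centre of its underside. Bystander
There are look-alikes about, which are no part of the job. What is meant by the plate is not yellow, and is the smaller of those in its own colour.

How it is judged:
On the way, in this order (a step that is already met when the one before it is completed fails the run):
1. the loose corner has been found: pressed by the fingers it has sunk more than 3.5 mm, all four shims still raised (height (world z) of any of corner_fl, corner_fr, corner_bl, corner_br below 0.0465 m and contact force between the fingers and plate above 1 N and value of joint each of shim_fl, shim_fr, shim_bl, shim_br above 0.46 rad), for 0.05 s.
2. the shim of the sunken corner is being pressed down while that corner is still low (((height (world z) of corner_fl below 0.0485 m and value of joint shim_fl below 0.44 rad) or (height (world z) of corner_fr below 0.0485 m and value of joint shim_fr below 0.44 rad) or (height (world z) of corner_bl below 0.0485 m and value of joint shim_bl below 0.44 rad) or (height (world z) of corner_br below 0.0485 m and value of joint shim_br below 0.44 rad))).
At the end, for the whole second after the job is handed in: exactly one shim, that of the corner which sank, is flat (within 0.08 rad), the other three are still raised (above 0.42 rad), and the plate is level again within 0.03 rad, within 12 mm of where it was, and at rest (((value of joint shim_fl below 0.08 rad and value of joint each of shim_fr, shim_bl, shim_br above 0.42 rad) or (value of joint shim_fr below 0.08 rad and value of joint each of shim_fl, shim_bl, shim_br above 0.42 rad) or (value of joint shim_bl below 0.08 rad and value of joint each of shim_fl, shim_fr, shim_br above 0.42 rad) or (value of joint shim_br below 0.08 rad and value of joint each of shim_fl, shim_fr, shim_bl above 0.42 rad)) and angle between plate's own z axis and vertical below 0.03 rad and distance of plate from where it was at the start of the episode below 0.012 m and linear speed of plate below 0.01 m/s); the robot touches nothing.
It fails at once if a second shim is pressed down (value of joint each of shim_fl, shim_fr below 0.42 rad or value of joint each of shim_fl, shim_bl below 0.42 rad or value of joint each of shim_fl, shim_br below 0.42 rad or value of joint each of shim_fr, shim_bl below 0.42 rad or value of joint each of shim_fr, shim_br below 0.42 rad or value of joint each of shim_bl, shim_br below 0.42 rad).
It fails at once if the plate is lifted or shifted more than 15 mm, or tipped more than 0.15 rad (distance of plate from where it was at the start of the episode above 0.015 m or angle between plate's own z axis and vertical above 0.15 rad).
It fails at once if a bystander is moved more than 20 mm (distance of any of bb_shell, file, mallet, oil from where it was at the start of the episode above 0.02 m).
It also fails if it takes over 45 s, if anything falls off the work surface, if the arm or the gripper's body presses on something with over 40 N, if the wrist force passes 120 N, or if a joint passes its speed limit or range.

### The arm

A 7-joint arm with a two-finger parallel gripper is mounted at the origin on the work surface. World frame = base frame: x ahead of the robot, y to its left, z up, the work surface at z = 0. Lengths are in m, angles in rad, forces in N, time in s.
With the tool pointing down it reaches from about 0.425 to 0.925 m from the base axis. Payload 6.8 kg.
Tool frame: the origin (TCP) lies midway between the tips of the shut fingers; the grasp point (between the pads) lies behind it (hold_point_z is the z of the grasp point in the tool frame, in m); z points along the fingers, y is the direction in which the jaws open and shut (so a half turn about z gives the same grasp; the last joint's range is limited). The gripper opens to 85 mm and grips with 20 to 120 N. Pads are 22 mm wide; open, the fingers measure 114 mm over their backs; the gripper's body (76 mm by 85 mm) begins 54 mm behind the grasp point. The pads swing forward as they close: fully open they stand 13 mm farther back than shut.
Start: joints at [1.149, 0.477, 0.022, 1.555, -0.011, 1.109, -0.083], TCP at [0.208, -0.642, 0.198] pointing down, gripper open.
Joint ranges: [-2.96, 2.96], [-0.34, 2.1], [-1.41, 1.46], [0.24, 2.44], [-1.37, 4.51], [0.17, 1.92], [-2.96, 2.96]. Speed limits (rad/s): [2.39, 2.39, 3.14, 3.14, 3.14, 3.14, 3.14].

### API

Orientations are given as a unit quaternion [x, y, z, w].
In Python, from bench import * gives the robot as it stands.
- The arm moves only by the tool drive_tool, never from a script. Its argument "increments" is a list of rows, each an object with "translation": the shift along the tool's x, y, z in mm, a list of three; "rotation": the turn, a rotation vector about the tool's x, y, z in rad, a list of three; "claw": the opening, from 0 (shut) to 1 (fully open). In form: [{"translation": [x, y, z], "rotation": [ax, ay, az], "claw": claw}, ...]. A call has 1 to 5 rows; each row is the pose to reach, as a shift and turn from the pose commanded when the call began, along the tool's axes at that moment; what a row does not reach only later rows make up. A row lasts 1/8 s, in which the tool goes at most 62.5 mm and 10.7 degrees, less where a joint would pass 70% of its speed; a pose out of reach is approached as far as the arm can. A call with a gripper value outside its range is refused whole. The fingers move at their own pace and stop on an object; "squeeze" is the grip in N (left out, the last holds). Time passes only in rows, so rows that repeat a pose let the fingers close. It gives the time, the measured TCP pose, the force and the opening at its end, in the units of the state.
- observe(): the state, without advancing time (a new reading comes with each control period).
- capture(name): name is "scene" or "top"; returns the picture (420x560x3 uint8, blue, green, red); there is no depth.
- camera_params(name): a dict with "intrinsics" (3x3 intrinsics, pixels), "rvec" (rotation vector, rad) and "tvec" (3), from world to camera coordinates, as OpenCV has them. Camera axes: x right, y down, z forward; pixel columns grow to the right and rows downward; lengths in m; the calibration is good to about 2 mm. A picture is of the moment at which its call begins. camera_params takes no time and is no camera call.
- job_done(): hands the job in, once; it reports no verdict.
Trained networks look in the newest picture that a camera, given by its name, has taken for a name from the list of things; names that differ only in an ending like _2 or _b are one class to them, and where a whole thing is asked for, a point or a joint stands for the part that bears it (a point fixed in the world has none). Each returns a list of dicts, best first, with "confidence" (0 to 1); they miss things now and then, are a little off and sometimes report something else, mostly with a low value. They report only what shows in the picture. A call takes as long as a camera call. They do not tell look-alikes from the thing itself.
- spot_in(camera, target): "at" ([column, row] in pixels, amid what is visible of it).
- spot_point(camera, target): "at" ([column, row] in pixels: a listed point, or the origin of a listed thing).
The state is a dict: "time": time; "q": joint angles; "dq": joint speeds; "joint_torque": joint torques, N m; "tcp_pos": TCP position; "tcp_rot": TCP orientation; "force": force on the tool from outside, world axes, zero at the start; "wrist_torque": the same for the moment, N m; "opening": finger opening in m.
Only numpy, scipy, OpenCV 4.12 (cv2) and the standard library are available. Lean on these libraries where they do the work, as an engineer would, in place of code of your own. Each camera call takes 0.05 s, during which the arm holds its last target.

## Working session

There is one attempt and no reset: what is moved stays moved. The work goes in short steps, Python scripts to look and compute and a tool call to move; the robot and the scene stay as the last step left them, time stands still between calls to the robot, and variables do not carry over. Pictures are saved under pics/ and viewed, and the job is handed in when it is done.

Besides the shell and the picture viewer there is one more tool, called after "Call:" as name(argument=value, ...) on one line, values as JSON. drive_tool: Moves the arm, as the interface text tells. Its arguments: {"type":"object","properties":{"increments":{"type":"array","items":{"type":"object","properties":{"translation":{"type":"array","items":{"type":"number"}},"rotation":{"type":"array","items":{"type":"number"}},"claw":{"type":"number"}}}},"squeeze":{"type":"number"}},"required":["increments"]}

```bash
ls; mkdir -p pics; python3 - <<'E'
from bench import *
import cv2
s=observe();print(s)
for n in ("scene","top"):
    im=capture(n);cv2.imwrite(f"pics/{n}0.png",im)
    print(n,camera_params(n))
E
```

```text
pics
{'time': 0.0, 'q': array([ 1.14890245,  0.47783322,  0.02233184,  1.55644596, -0.01149053,
        1.10931211, -0.083081  ]), 'dq': array([ 0.00068751, -0.00044838,  0.00147415, -0.00089838,  0.00060196,
        0.00034293, -0.00022325]), 'joint_torque': array([ 6.48267292e-05, -5.96452403e+01,  1.60780896e+00, -2.81194693e+01,
        1.23879997e-02,  9.43841762e-03,  1.43794864e-05]), 'tcp_pos': array([ 0.2081316 , -0.64141872,  0.19680575]), 'tcp_rot': array([ 9.87712416e-01,  1.56279582e-01, -2.17385529e-04, -9.09628032e-04]), 'force': array([-0.19210889, -0.13347373,  0.56239388]), 'wrist_torque': array([-0.0067821 ,  0.07967484,  0.07915963]), 'opening': 0.08506156297841766}
scene {'intrinsics': array([[445.30949082,   0.        , 278.57285683],
       [  0.        , 445.30949082, 212.82146967],
       [  0.        ,   0.        ,   1.        ]]), 'rvec': array([ 0.9092097 ,  2.35921679, -1.26741734]), 'tvec': array([ 0.38848328, -0.17014257,  1.26666626])}
top {'intrinsics': array([[427.7454063 ,   0.        , 280.08808867],
       [  0.        , 427.7454063 , 216.76268365],
       [  0.        ,   0.        ,   1.        ]]), 'rvec': array([ 2.13558976, -2.11300121,  0.19732055]), 'tvec': array([0.01747178, 0.54321936, 0.83122893])}
```

View pics/scene0.png

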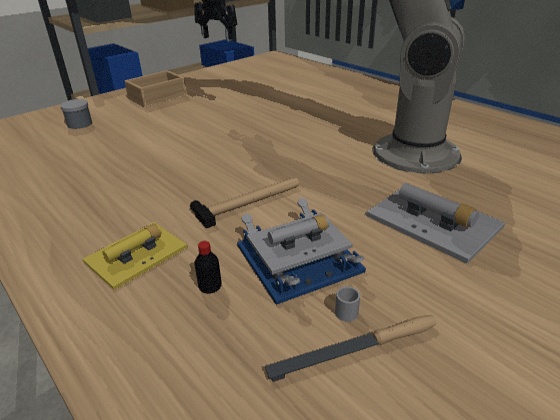

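View pics/top0.png

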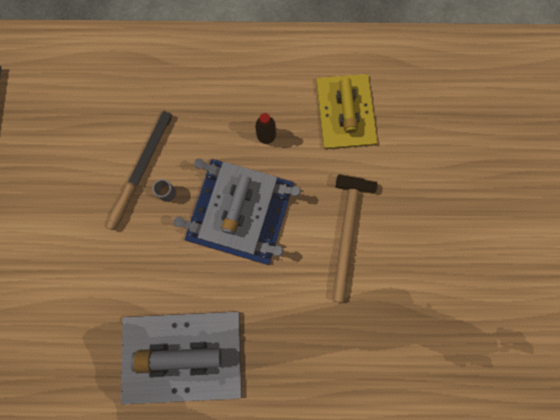

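The scene view shows the target grey plate on its blue sole at about (298,242), with four raised levers. In the top view it is at about (238,207), turned slightly. The look-alikes are the yellow plate at (347,110) and the larger grey one at (180,357) in the top view. The bb_shell (164,189) stands near the left levers, and the oil, mallet and file are farther off.

```bash
cat > h.py <<'E'
import numpy as np, cv2
from bench import *
def P(n):
    c=camera_params(n);K=np.array(c["intrinsics"]);R=cv2.Rodrigues(np.array(c["rvec"]))[0];t=np.array(c["tvec"]).reshape(3)
    return K,R,t
def proj(n,X):
    K,R,t=P(n);x=(K@(R@np.atleast_2d(X).T+t[:,None]));return (x[:2]/x[2]).T
def onz(n,uv,z):
    K,R,t=P(n);C=-R.T@t;d=R.T@np.linalg.inv(K)@np.array([uv[0],uv[1],1.]);return C+d*(z-C[2])/d[2]
def tri(a,b):
    A=np.vstack([np.hstack([P(n)[1],P(n)[2][:,None]]) for n in()]) if 0 else None
    M=[P(n)[0]@np.hstack([P(n)[1],P(n)[2][:,None]]) for n in("scene","top")]
    X=cv2.triangulatePoints(M[0],M[1],np.array(a,float).reshape(2,1),np.array(b,float).reshape(2,1))[:,0];X=X[:3]/X[3]
    return X,[np.linalg.norm(proj(n,X)[0]-p) for n,p in(("scene",a),("top",b))]
E
python3 - <<'E'
from h import *
T=["plate","corner_fl","corner_fr","corner_bl","corner_br","shim_fl_pad","shim_fr_pad","shim_bl_pad","shim_br_pad"]
for t in T:
    print(t)
    for n in("scene","top"):
        print("  ",n,[(np.round(d["at"],1).tolist(),round(d["confidence"],2), onz(n,d["at"],0.04 if t=="plate" else .05 if "corner" in t else .055).round(3).tolist()) for d in spot_point(n,t)[:5]])
print(observe()["time"])
for n in("scene","top"):
    im=capture(n)
    c=(298,242) if n=="scene" else (238,207)
    cr=im[c[1]-65:c[1]+65,c[0]-85:c[0]+85]
    cv2.imwrite(f"pics/{n}1.png",cv2.resize(cr,None,fx=4.6,fy=4.6,interpolation=cv2.INTER_CUBIC))
E
```

```text
plate
   scene [([435.5, 222.9], 0.98, [0.312, 0.255, 0.04]), ([135.0, 254.4], 0.78, [0.816, -0.077, 0.04]), ([297.4, 242.1], 0.69, [0.563, 0.108, 0.04])]
   top [([182.5, 356.1], 0.75, [0.264, 0.212, 0.04]), ([344.9, 113.5], 0.63, [0.776, -0.116, 0.04]), ([235.5, 206.9], 0.55, [0.565, 0.117, 0.04]), ([250.7, 246.4], 0.55, [0.482, 0.083, 0.04])]
corner_fl
   scene [([464.0, 248.1], 0.96, [0.358, 0.343, 0.05]), ([341.2, 241.7], 0.78, [0.51, 0.174, 0.05]), ([177.5, 243.5], 0.76, [0.744, -0.038, 0.05])]
   top [([328.3, 142.1], 0.97, [0.706, -0.078, 0.05]), ([205.0, 234.0], 0.7, [0.506, 0.177, 0.05]), ([129.5, 323.9], 0.64, [0.325, 0.317, 0.05]), ([294.1, 188.8], 0.61, [0.603, -0.005, 0.05]), ([266.7, 136.9], 0.51, [0.716, 0.054, 0.05])]
corner_fr
   scene [([155.7, 224.2], 0.83, [0.743, -0.126, 0.05]), ([490.3, 222.1], 0.82, [0.244, 0.335, 0.05]), ([317.6, 213.3], 0.69, [0.473, 0.075, 0.05])]
   top [([372.1, 139.6], 0.69, [0.713, -0.171, 0.05]), ([132.2, 390.0], 0.66, [0.202, 0.303, 0.05]), ([247.5, 244.7], 0.57, [0.484, 0.089, 0.05])]
corner_bl
   scene [([380.7, 213.0], 0.88, [0.377
[... 545 characters left out ...]
0.149, 0.05]), ([265.9, 183.4], 0.72, [0.614, 0.054, 0.05])]
shim_fl_pad
   scene [([354.2, 256.9], 0.65, [0.531, 0.224, 0.055])]
   top [([166.2, 192.3], 0.72, [0.591, 0.26, 0.055]), ([181.9, 222.4], 0.64, [0.528, 0.224, 0.055])]
shim_fr_pad
   scene [([303.8, 204.5], 0.66, [0.476, 0.036, 0.055])]
   top [([343.7, 238.4], 0.7, [0.499, -0.106, 0.055]), ([276.9, 250.9], 0.63, [0.472, 0.029, 0.055])]
shim_bl_pad
   scene [([292.2, 277.9], 0.68, [0.652, 0.189, 0.055])]
   top [([200.8, 165.0], 0.68, [0.651, 0.191, 0.055])]
shim_br_pad
   scene [([246.8, 217.4], 0.73, [0.595, -0.01, 0.055])]
   top [([296.6, 187.2], 0.52, [0.605, -0.01, 0.055]), ([226.0, 171.3], 0.46, [0.638, 0.137, 0.055])]
1.0
```

```bash
python3 - <<'E'
from h import *
obs={"corner_fl":([341.2,241.7],[205,234]),"corner_fr":([317.6,213.3],[247.5,244.7]),"corner_bl":([275.2,263.1],[225.4,169.4]),"corner_br":([256.9,233.5],[265.9,183.4]),
"shim_fl_pad":([354.2,256.9],[181.9,222.4]),"shim_fr_pad":([303.8,204.5],[276.9,250.9]),"shim_bl_pad":([292.2,277.9],[200.8,165.0]),"shim_br_pad":([246.8,217.4],[296.6,187.2]),"plate":([297.4,242.1],[235.5,206.9])}
W={}
for k,(a,b) in obs.items():
    X,e=tri(a,b);W[k]=X;print(k,X.round(4),np.round(e,1))
from scipy.optimize import least_squares
L={"fl":(-70,46),"fr":(-70,-46),"bl":(70,46),"br":(70,-46)}
def f(p):
    r=[]
    c,s=np.cos(p[2]),np.sin(p[2])
    for k,(x,y) in L.items():
        X=np.array([p[0]+c*x/1e3-s*y/1e3,p[1]+s*x/1e3+c*y/1e3,.05])
        for n,o in zip(("scene","top"),obs["corner_"+k]): r+=list(proj(n,X)[0]-o)
    return r
s=least_squares(f,[.562,.11,-.28]);print(s.x,np.round(s.fun,1))
p=s.x;R=np.array([[np.cos(p[2]),-np.sin(p[2])],[np.sin(p[2]),np.cos(p[2])]])
for k,X in W.items(): print(k,(R.T@(X[:2]-p[:2])*1e3).round(1))
im={n:capture(n) for n in("scene","top")}
for n in im:
    M=cv2.resize(im[n],None,fx=1,fy=1)
    c=(298,242) if n=="scene" else (238,207);sc=4.6
    cr=cv2.resize(M[c[1]-65:c[1]+65,c[0]-85:c[0]+85],None,fx=sc,fy=sc,interpolation=cv2.INTER_CUBIC)
    pts=[]
    for k,(x,y) in L.items(): pts.append(list(R@[x/1e3,y/1e3]+p[:2])+[.05])
    for x,y in((-85,60),(-85,-60),(85,60),(85,-60)): pts.append(list(R@[x/1e3,y/1e3]+p[:2])+[.05])
    for q in proj(n,np.array(pts)): cv2.circle(cr,tuple(int(v) for v in (q-[c[0]-85,c[1]-65]+.5)*sc),5,(0,0,255),1)
    for k in W:
        if "pad" in k:
            q=proj(n,W[k])[0];cv2.circle(cr,tuple(int(v) for v in (q-[c[0]-85,c[1]-65]+.5)*sc),5,(0,255,0),1)
    cv2.imwrite(f"pics/{n}2.png",cr)
E
```

```text
corner_fl [0.5073 0.1748 0.0492] [1.2 1.2]
corner_fr [0.4841 0.0871 0.0611] [0.7 0.7]
corner_bl [0.6441 0.1379 0.0519] [1.  0.9]
corner_br [0.6145 0.0513 0.0561] [1.5 1.5]
shim_fl_pad [0.5291 0.2236 0.0534] [0.4 0.4]
shim_fr_pad [0.4715 0.0299 0.0504] [0.5 0.6]
shim_bl_pad [0.6514 0.1899 0.0555] [0.6 0.5]
shim_br_pad [ 0.601  -0.0077  0.0596] [1.7 1.8]
plate [0.5658 0.1145 0.0449] [1.2 1.3]
[ 0.5619425   0.11175254 -0.27785597] [ 1.4 -0.2  0.7 -0.8  1.1  4.   1.1  1.2  1.5  0.1  1.2  0.7 -0.2  2.5
  2.6 -1.3]
corner_fl [-69.9  45.7]
corner_fr [-68.1 -45.1]
corner_bl [71.8 47.7]
corner_br [ 67.1 -43.7]
shim_fl_pad [-62.3  98.6]
shim_fr_pad [ -64.5 -103.5]
shim_bl_pad [64.6 99.7]
shim_br_pad [  70.4 -104.2]
plate [3.  3.7]
```

View pics/scene2.png

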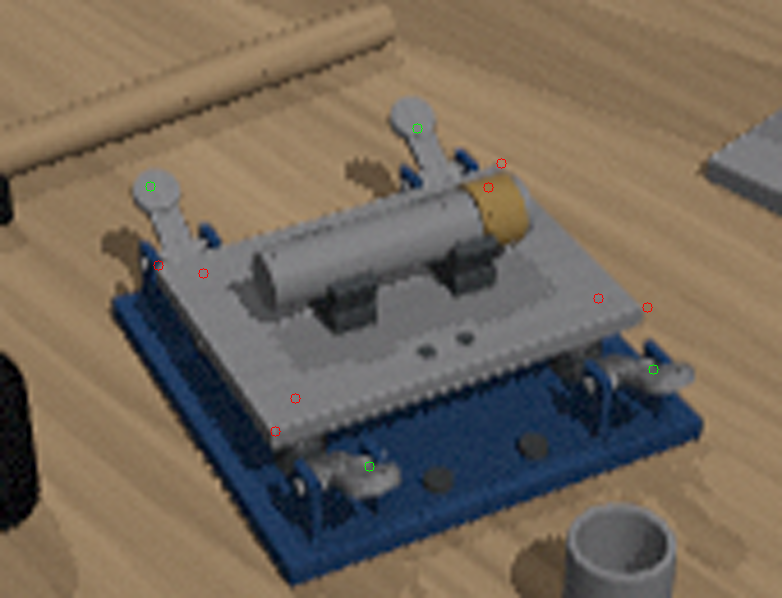

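View pics/top2.png

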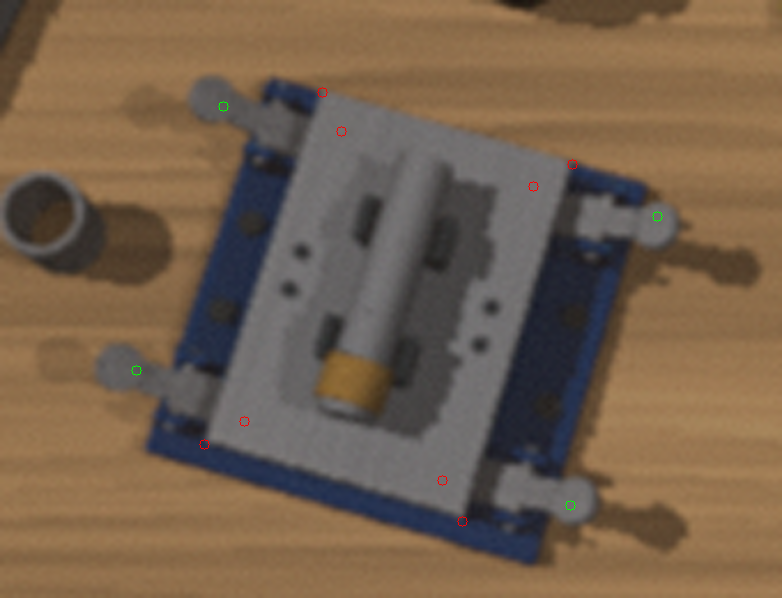

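The fitted corners (red) lie on the plate's outline to within about 1 px in both views. The network's left pad points sit a little inward of the discs. By eye the discs are at fl (118,367), bl (212,100), fr (575,500) and br (655,225) in the top crop. I'll recompute the pads from these readings.

```bash
cat >> h.py <<'E'
PL=np.array([.5619,.1118,-.278])
Rp=np.array([[np.cos(PL[2]),-np.sin(PL[2])],[np.sin(PL[2]),np.cos(PL[2])]])
from scipy.spatial.transform import Rotation as Ro
def go(x,y,z,local=True,yaw=-.278):
    s=observe();T=Ro.from_quat(s["tcp_rot"])
    w=np.array([x,y,z],float)
    if local: w[:2]=Rp@[x/1e3,y/1e3]+PL[:2]
    d=T.inv().apply(w-s["tcp_pos"])*1e3
    G=Ro.from_euler('z',yaw)*Ro.from_euler('x',np.pi)
    print("t",round(s["time"],2),"tcp",s["tcp_pos"].round(4),"F",s["force"].round(1),"target",w.round(4),"d_mm",d.round(1),"rot",(T.inv()*G).as_rotvec().round(3), "open",round(s["opening"],3))
E
python3 - <<'E'
from h import *
cc={"scene":(298-85,242-65),"top":(238-85,207-65)}
pd={"fl":((668,374),(118,367)),"bl":((375,474),(212,100)),"fr":((412,118),(575,500)),"br":((157,190),(655,225))}
for k,(a,b) in pd.items():
    a=np.array(a)/4.6+cc["scene"]-.5;b=np.array(b)/4.6+cc["top"]-.5
    X,e=tri(a,b);print(k,X.round(4),np.round(e,1),"loc",(Rp.T@(X[:2]-PL[:2])*1e3).round(1),"top@.0555",(Rp.T@(onz("top",b,.0555)[:2]-PL[:2])*1e3).round(1))
for t in("bb_shell","oil"):
    for d in spot_point("top",t)[:2]:
        X=onz("top",d["at"],0);print(t,d["at"],round(d["confidence"],2),X.round(3),(Rp.T@(X[:2]-PL[:2])*1e3).round(1))
go(-70,-46,.09)
E
```

```text
fl [0.5301 0.2314 0.0566] [0.1 0.1] loc [-63.4 106.3] top@.0555 [-63.1 106.5]
bl [0.6538 0.1953 0.057 ] [0.1 0.1] loc [ 65.5 105.5] top@.0555 [ 66.1 105.8]
fr [0.4732 0.0278 0.0561] [0. 0.] loc [ -62.2 -105.1] top@.0555 [ -62.1 -105.1]
br [ 0.5978 -0.007   0.0567] [0.1 0.1] loc [  67.1 -104.3] top@.0555 [  67.2 -104.2]
bb_shell [167.4, 194.5] 0.84 [0.6   0.272 0.   ] [ -7.6 164.4]
oil [266.7, 134.6] 0.98 [0.741 0.056 0.   ] [187.9  -4.8]
t 1.3 tcp [ 0.2084 -0.642   0.1978] F [ 0.2 -0.1  0.2] target [0.482  0.0868 0.09  ] d_mm [ 485.2 -608.8  107.8] rot [-0.    -0.     0.592] open 0.085
```

Pads triangulate to z≈56.5 mm and |y|≈105 mm, as expected. I'll shut the fingers, turn to align with the plate and travel there.

Call:
drive_tool(increments=[{"translation":[37,-47,3],"rotation":[0,0,0.15],"claw":0},{"translation":[74,-93,6],"rotation":[0,0,0.3],"claw":0},{"translation":[111,-140,9],"rotation":[0,0,0.45],"claw":0},{"translation":[148,-186,12],"rotation":[0,0,0.592],"claw":0},{"translation":[185,-232,15],"rotation":[0,0,0.592],"claw":0}])

```text
time: 1.92
tcp_pos: [0.3134, -0.3625, 0.183]
tcp_rot: [0.99, -0.139, 0.0, 0.0]
force: [0.9, 0.7, 0.4]
opening: 0.0002
```

```bash
python3 -c "
from h import *
go(-70,-46,.12)"
```

```text
t 1.93 tcp [ 0.3134 -0.3625  0.183 ] F [0.9 0.7 0.4] target [0.482  0.0868 0.12  ] d_mm [  37.9 -478.4   62.8] rot [ 0.    -0.001 -0.002] open 0.0
```

Call:
drive_tool(increments=[{"translation":[5,-60,6],"rotation":[0,0,0],"claw":0},{"translation":[10,-119,12],"rotation":[0,0,0],"claw":0},{"translation":[15,-178,18],"rotation":[0,0,0],"claw":0},{"translation":[19,-237,24],"rotation":[0,0,0],"claw":0},{"translation":[23,-296,30],"rotation":[0,0,0],"claw":0}])

```text
time: 2.55
tcp_pos: [0.4168, -0.0843, 0.1531]
tcp_rot: [0.99, -0.139, 0.001, 0.0]
force: [0.7, 0.2, -0.5]
opening: -0.0001
```

```bash
python3 -c "
from h import *
go(-70,-46,.12)"
```

```text
t 2.55 tcp [ 0.4168 -0.0843  0.1531] F [ 0.7  0.2 -0.5] target [0.482  0.0868 0.12  ] d_mm [  15.5 -182.4   33.1] rot [-0.    -0.001 -0.001] open -0.0
```

Call:
drive_tool(increments=[{"translation":[5,-58,5],"rotation":[0,0,0],"claw":0},{"translation":[10,-116,10],"rotation":[0,0,0],"claw":0},{"translation":[15,-170,20],"rotation":[0,0,0],"claw":0},{"translation":[15.5,-182.4,50],"rotation":[0,0,0],"claw":0},{"translation":[15.5,-182.4,78],"rotation":[0,0,0],"claw":0}])

```text
time: 3.18
tcp_pos: [0.4819, 0.0872, 0.0743]
tcp_rot: [0.991, -0.137, 0.001, -0.001]
force: [-0.3, 0.0, 0.6]
opening: 0.0002
```

```bash
python3 -c "
from h import *
go(-70,-46,.05)
im=capture('scene');cv2.imwrite('pics/s3.png',cv2.resize(im[140:300,200:400],None,fx=3.8,fy=3.7,interpolation=cv2.INTER_CUBIC))
im=capture('top');cv2.imwrite('pics/t3.png',cv2.resize(im[120:290,130:350],None,fx=3.5,fy=3.5,interpolation=cv2.INTER_CUBIC))
"
```

```text
t 3.17 tcp [0.4819 0.0872 0.0743] F [-0.3  0.   0.6] target [0.482  0.0868 0.05  ] d_mm [ 0.2  0.4 24.3] rot [-0.001 -0.001  0.003] open 0.0
```

View pics/s3.png

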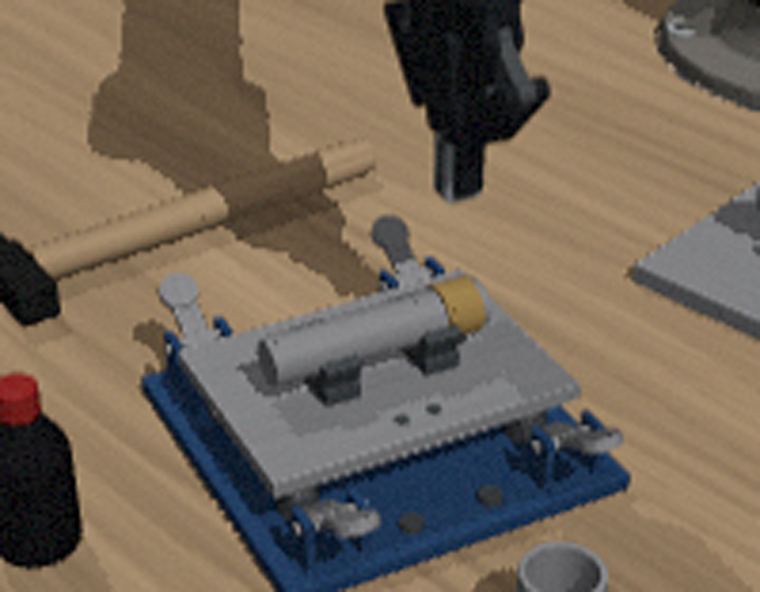

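View pics/t3.png

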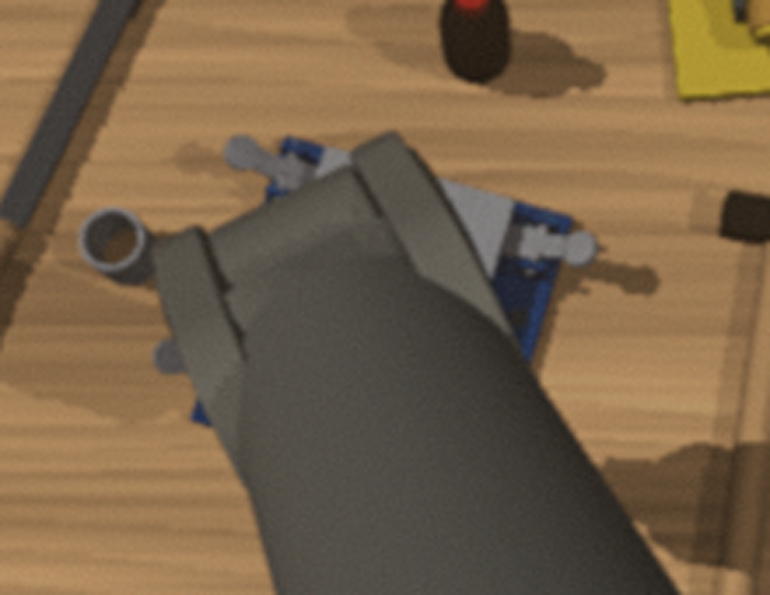

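The scene view shows the shut fingertips near crop (458,195), still above the front right corner. In the top view the arm hides that corner. I'll compare the tip's pixel with its projection.

```bash
python3 -c "
from h import *
s=observe();q=proj('scene',s['tcp_pos'])[0];print((q-[200,140])*[3.8,3.7], proj('scene',[.4819,.0872,.05])[0]*1-[200,140])
go(-70,-46,.05)"
```

```text
[453.63200656 249.26636355] [118.89884108  77.38422455]
t 3.27 tcp [0.479  0.0849 0.0725] F [-1.3 -0.3  0. ] target [0.482  0.0868 0.05  ] d_mm [ 2.4 -2.6 22.5] rot [0.002 0.005 0.001] open -0.0
```

```bash
python3 -c "
from h import *
im=capture('scene');s=observe();q=proj('scene',s['tcp_pos'])[0];print(q,s['tcp_pos'],s['q'],s['time'],s['dq'].round(3))
im=cv2.resize(im[140:300,200:400],None,fx=3.8,fy=3.7,interpolation=cv2.INTER_CUBIC)
cv2.circle(im,tuple(int(v) for v in (q-[200,140])*[3.8,3.7]),5,(0,0,255),1)
cv2.imwrite('pics/s4.png',im)
"
```

```text
[319.02778168 206.94538137] [0.48010828 0.0849277  0.07402941] [-0.01135919  0.36453135 -0.34715755  2.08453628  0.18366648  0.7238027
 -2.32474566] 3.325 [ 0.012 -0.037 -0.004 -0.027 -0.006  0.011  0.004]
```

View pics/s4.png

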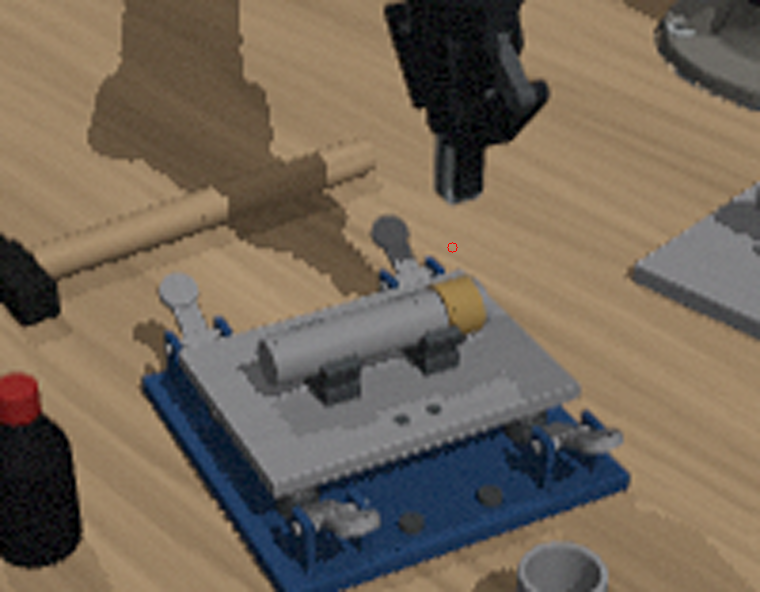

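The tip's pixel (321,193.5) does not match the projected TCP (319,207), so it appears about 14 px higher. I'll find out which offset explains that before descending.

```bash
python3 -c "
from h import *
for z in (.06,.074,.085,.095,.1,.105,.11,.12): print(z,onz('scene',(321,193.5),z).round(4))
print(proj('scene',[.2082,-.6418,.197]),proj('scene',[.2082,-.6418,.21]))
im=cv2.imread('pics/scene0.png');cv2.imwrite('pics/s0g.png',cv2.resize(im[0:80,160:280],None,fx=6,fy=6,interpolation=cv2.INTER_CUBIC))
T=Ro.from_quat(observe()['tcp_rot']);print(T.as_matrix().round(3))
print([k for k in dir() if k[0]!='_'])
"
```

```text
0.06 [0.4226 0.0355 0.06  ]
0.074 [0.4393 0.0511 0.074 ]
0.085 [0.4524 0.0633 0.085 ]
0.095 [0.4643 0.0744 0.095 ]
0.1 [0.4703 0.08   0.1   ]
0.105 [0.4762 0.0855 0.105 ]
0.11 [0.4822 0.0911 0.11  ]
0.12 [0.4941 0.1022 0.12  ]
[[218.08711157  54.83476835]] [[217.68570673  50.71083584]]
[[ 0.962 -0.274 -0.003]
 [-0.274 -0.962 -0.001]
 [-0.003  0.001 -1.   ]]
['P', 'PL', 'PlanningError', 'Ro', 'Rp', 'T', 'camera_params', 'capture', 'cv2', 'go', 'hold_point_z', 'im', 'job_done', 'np', 'observe', 'onz', 'proj', 'spot_in', 'spot_point', 'tri', 'z']
```

View pics/s0g.png

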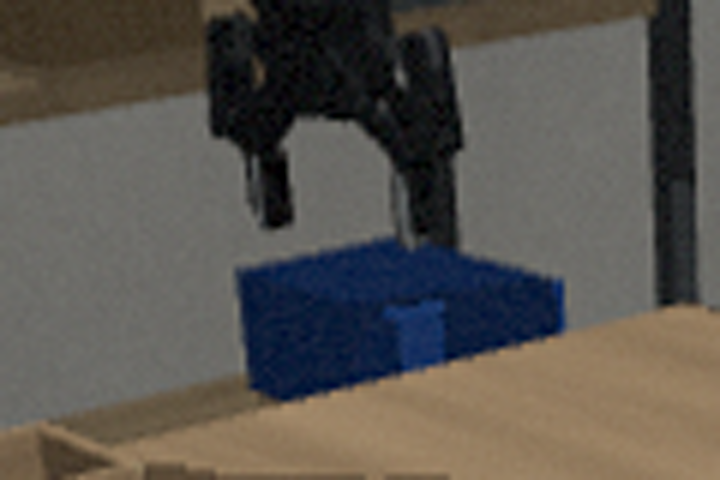

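```bash
python3 -c "
from h import *
print(hold_point_z);go(-70,-46,.055)"
```

```text
-0.0187
t 3.33 tcp [0.4801 0.0849 0.074 ] F [-0.8 -0.4  0.2] target [0.482  0.0868 0.055 ] d_mm [ 1.3 -2.3 19. ] rot [0.001 0.003 0.   ] open 0.0
```

Call:
drive_tool(increments=[{"translation":[0,-1,5],"rotation":[0,0,0],"claw":0},{"translation":[0,-1,10],"rotation":[0,0,0],"claw":0},{"translation":[0,-1,15],"rotation":[0,0,0],"claw":0},{"translation":[0,-1,18],"rotation":[0,0,0],"claw":0},{"translation":[0,-1,18],"rotation":[0,0,0],"claw":0}])

```text
time: 3.95
tcp_pos: [0.4813, 0.086, 0.0566]
tcp_rot: [0.99, -0.139, -0.0, 0.0]
force: [0.7, -0.2, 0.8]
opening: -0.0004
```

```bash
python3 -c "
from h import *
go(-70,-46,.055)
im=capture('scene');go(-70,-46,.055);q=proj('scene',observe()['tcp_pos'])[0]
im=cv2.resize(im[140:300,200:400],None,fx=3.8,fy=3.7,interpolation=cv2.INTER_CUBIC)
cv2.circle(im,tuple(int(v) for v in (q-[200,140])*[3.8,3.7]),5,(0,0,255),1)
cv2.imwrite('pics/s5.png',im)"
```

```text
t 3.95 tcp [0.4813 0.086  0.0566] F [ 0.7 -0.2  0.8] target [0.482  0.0868 0.055 ] d_mm [ 0.5 -0.9  1.6] rot [ 0.  0. -0.] open -0.0
t 4.0 tcp [0.4814 0.0861 0.0568] F [-0.9  1.1  0. ] target [0.482  0.0868 0.055 ] d_mm [ 0.4 -0.8  1.8] rot [ 0.  0. -0.] open -0.0
```

View pics/s5.png

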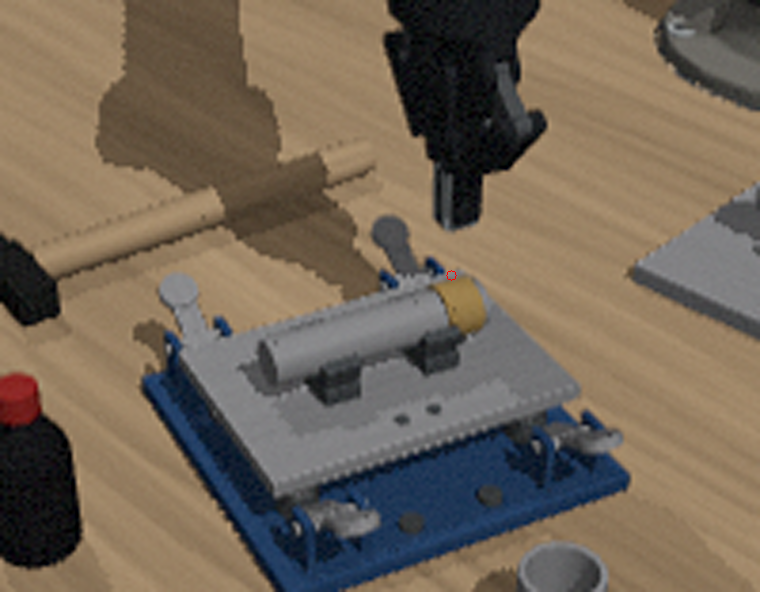

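```bash
python3 -c "
from h import *
print(proj('scene',[[0,0,0],[0,0,.02]]))
im=capture('scene');print(onz('scene',(200+458/3.8,140+224/3.7),.0868))
cv2.imwrite('pics/s6.png',cv2.resize(im[0:260,240:560],None,fx=2.3,fy=2.3,interpolation=cv2.INTER_CUBIC))
im=capture('top');cv2.imwrite('pics/t6.png',cv2.resize(im,None,fx=1.4,fy=1.4))
"
```

```text
[[415.14813103 153.00610649]
 [416.19521347 146.59560048]]
[0.47499956 0.0837288  0.0868    ]
```

View pics/s6.png

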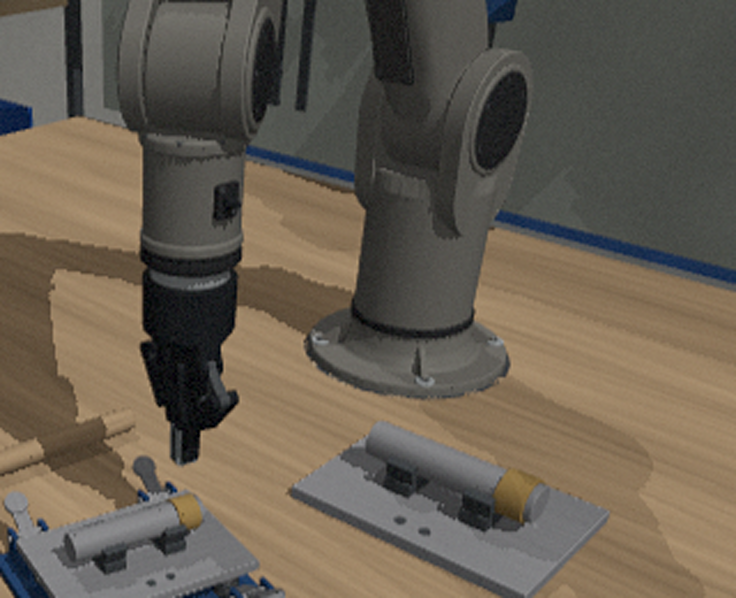

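View pics/t6.png

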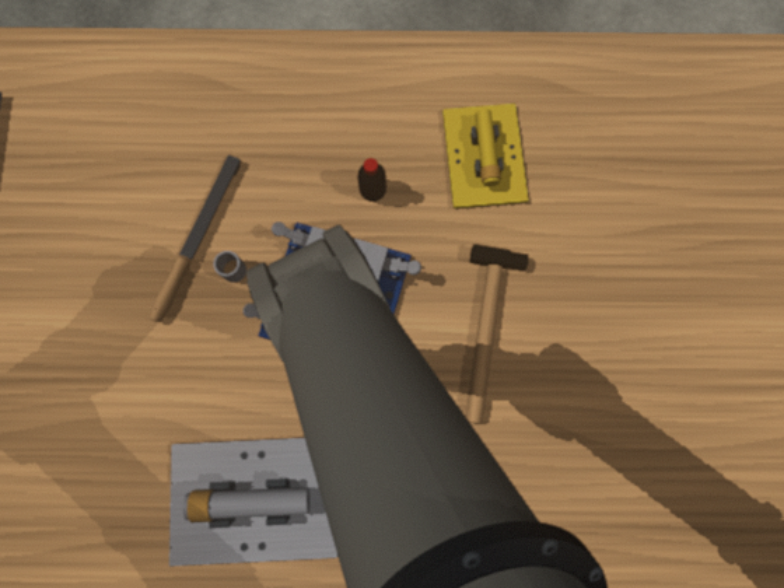

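```bash
python3 -c "
from h import *
a=np.array([[.481,.086,z] for z in (.0568,.1,.15,.2,.25,.3,.35)]);print(((proj('scene',a)-[240,0])*2.3).round(1))
a[:,0]-=.041;a[:,1]-=.034;print(((proj('scene',a)-[240,0])*2.3).round(1))
"
```

```text
[[181.4 492.8]
 [182.7 452.1]
 [184.3 402.1]
 [186.1 348.8]
 [187.9 291.8]
 [189.9 230.7]
 [192.  165.2]]
[[186.  461.3]
 [187.4 421.6]
 [189.  373. ]
 [190.8 321.4]
 [192.7 266.4]
 [194.7 207.7]
 [196.9 145. ]]
```

The robot base projects correctly, so the camera is sound. The fingertips either stand about 30 mm above the reported TCP or are offset sideways. I'll descend carefully on force and watch the view.

Call:
drive_tool(increments=[{"translation":[0,0,2],"rotation":[0,0,0],"claw":0},{"translation":[0,0,4],"rotation":[0,0,0],"claw":0},{"translation":[0,0,5],"rotation":[0,0,0],"claw":0}])

```text
time: 4.47
tcp_pos: [0.4813, 0.0861, 0.0516]
tcp_rot: [0.99, -0.139, -0.0, 0.0]
force: [0.5, -0.4, 0.3]
opening: -0.0002
```

Call:
drive_tool(increments=[{"translation":[0,0,1.5],"rotation":[0,0,0],"claw":0},{"translation":[0,0,3],"rotation":[0,0,0],"claw":0}])

```text
time: 4.72
tcp_pos: [0.4814, 0.0861, 0.0487]
tcp_rot: [0.99, -0.139, 0.0, 0.0]
force: [-0.0, -0.2, -0.8]
opening: -0.0001
```

Call:
drive_tool(increments=[{"translation":[0,0,2],"rotation":[0,0,0],"claw":0},{"translation":[0,0,4],"rotation":[0,0,0],"claw":0},{"translation":[0,0,6],"rotation":[0,0,0],"claw":0}])

```text
time: 5.1
tcp_pos: [0.4814, 0.0861, 0.0426]
tcp_rot: [0.99, -0.139, -0.0, 0.0]
force: [-0.4, -0.7, 0.9]
opening: -0.0001
```

```bash
python3 -c "
from h import *
im=capture('scene');go(-70,-46,.055)
im=cv2.resize(im[160:290,230:400],None,fx=4.6,fy=4.6,interpolation=cv2.INTER_CUBIC)
cv2.imwrite('pics/s7.png',im)"
```

```text
t 5.15 tcp [0.4812 0.0861 0.0424] F [0.2 0.2 0.6] target [0.482  0.0868 0.055 ] d_mm [  0.5  -0.9 -12.6] rot [ 0.  0. -0.] open 0.0
```

View pics/s7.png

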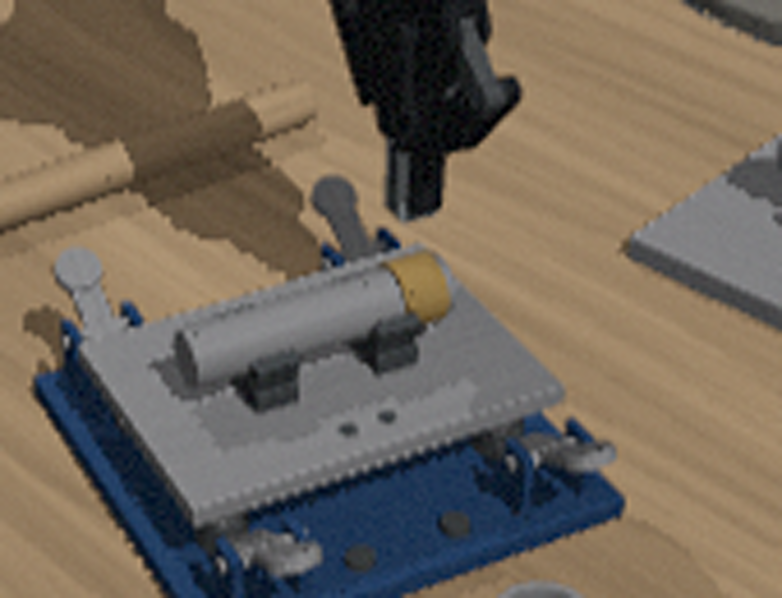

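The tip now shows at crop (412,215), still above the corner, and there is no contact. I'll continue down.

Call:
drive_tool(increments=[{"translation":[0,0,3],"rotation":[0,0,0],"claw":0},{"translation":[0,0,6],"rotation":[0,0,0],"claw":0},{"translation":[0,0,9],"rotation":[0,0,0],"claw":0},{"translation":[0,0,12],"rotation":[0,0,0],"claw":0}])

```text
time: 5.65
tcp_pos: [0.4814, 0.0861, 0.0306]
tcp_rot: [0.99, -0.139, -0.0, 0.0]
force: [0.3, 0.3, -0.5]
opening: -0.0003
```

```bash
python3 -c "
from h import *
im=capture('scene');go(-70,-46,.055)
im=cv2.resize(im[160:290,230:400],None,fx=4.6,fy=4.6,interpolation=cv2.INTER_CUBIC)
cv2.imwrite('pics/s8.png',im)"
```

```text
t 5.7 tcp [0.4811 0.086  0.0302] F [-0.7 -0.1 -0.3] target [0.482  0.0868 0.055 ] d_mm [  0.6  -0.9 -24.8] rot [ 0.     0.001 -0.   ] open -0.0
```

View pics/s8.png

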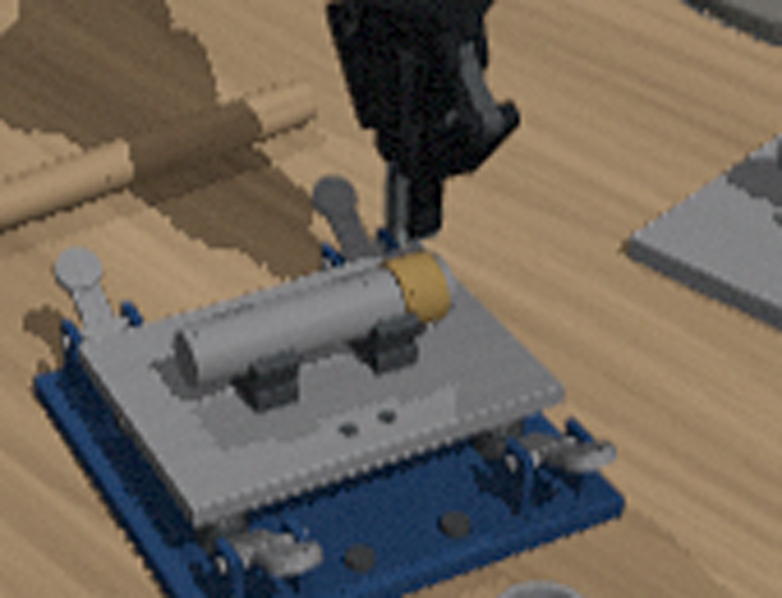

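The finger now covers part of the front right hinge ear at (390,240), which lies behind it. So the offset is vertical, and the fingertip is about 31 mm above the reported TCP. Contact should come at a reported z of about 19 mm.

Call:
drive_tool(increments=[{"translation":[0,0,3],"rotation":[0,0,0],"claw":0},{"translation":[0,0,6],"rotation":[0,0,0],"claw":0}])

```text
time: 5.95
tcp_pos: [0.4815, 0.0861, 0.0247]
tcp_rot: [0.99, -0.139, 0.0, -0.0]
force: [-0.3, -1.7, -0.2]
opening: 0.0
```

Call:
drive_tool(increments=[{"translation":[0,0,1.5],"rotation":[0,0,0],"claw":0},{"translation":[0,0,1.5],"rotation":[0,0,0],"claw":0}])

```text
time: 6.2
tcp_pos: [0.4813, 0.0861, 0.0232]
tcp_rot: [0.99, -0.139, -0.0, 0.0]
force: [0.1, 0.1, 0.0]
opening: 0.0003
```

Call:
drive_tool(increments=[{"translation":[0,0,1.5],"rotation":[0,0,0],"claw":0},{"translation":[0,0,1.5],"rotation":[0,0,0],"claw":0}])

```text
time: 6.45
tcp_pos: [0.4814, 0.0861, 0.0218]
tcp_rot: [0.99, -0.139, -0.0, 0.0]
force: [-0.6, -0.6, 0.9]
opening: 0.0002
```

Call:
drive_tool(increments=[{"translation":[0,0,1.5],"rotation":[0,0,0],"claw":0},{"translation":[0,0,1.5],"rotation":[0,0,0],"claw":0}])

```text
time: 6.7
tcp_pos: [0.4813, 0.0861, 0.0202]
tcp_rot: [0.99, -0.139, -0.0, 0.0]
force: [0.2, -0.6, -0.5]
opening: 0.0002
```

Call:
drive_tool(increments=[{"translation":[0,0,1.5],"rotation":[0,0,0],"claw":0},{"translation":[0,0,1.5],"rotation":[0,0,0],"claw":0}])

```text
time: 6.95
tcp_pos: [0.4813, 0.0861, 0.0187]
tcp_rot: [0.99, -0.139, -0.0, 0.0]
force: [0.2, -0.7, 0.4]
opening: -0.0002
```

Call:
drive_tool(increments=[{"translation":[0,0,1.5],"rotation":[0,0,0],"claw":0},{"translation":[0,0,1.5],"rotation":[0,0,0],"claw":0}])

```text
time: 7.2
tcp_pos: [0.4813, 0.0861, 0.0172]
tcp_rot: [0.99, -0.139, -0.0, 0.0]
force: [-1.3, -0.3, 0.5]
opening: -0.0
```

```bash
python3 -c "
from h import *
im=capture('scene');go(-70,-46,.055)
im=cv2.resize(im[160:290,230:400],None,fx=4.6,fy=4.6,interpolation=cv2.INTER_CUBIC)
cv2.imwrite('pics/s9.png',im)"
```

```text
t 7.25 tcp [0.4814 0.0861 0.0172] F [0.6 0.5 1. ] target [0.482  0.0868 0.055 ] d_mm [  0.4  -0.8 -37.8] rot [ 0.  0. -0.] open 0.0
```

View pics/s9.png

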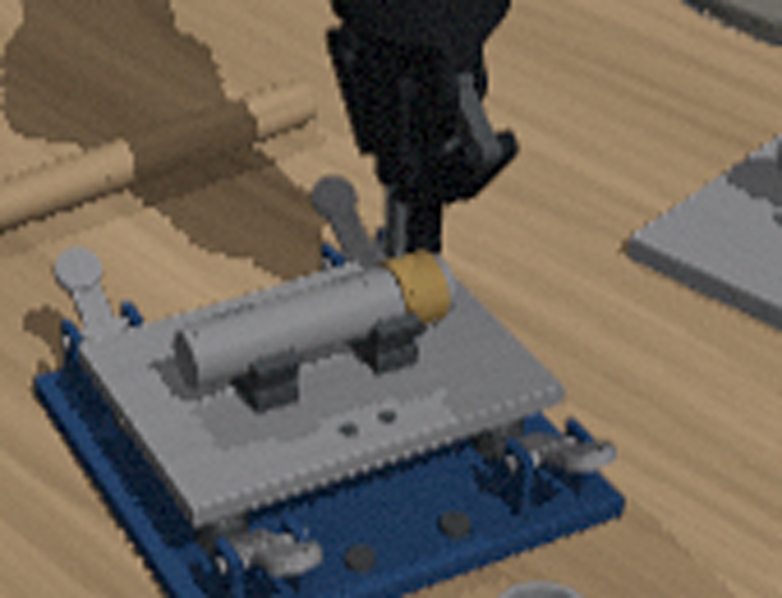

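Call:
drive_tool(increments=[{"translation":[0,0,1.5],"rotation":[0,0,0],"claw":0},{"translation":[0,0,1.5],"rotation":[0,0,0],"claw":0}])

```text
time: 7.5
tcp_pos: [0.4816, 0.0861, 0.016]
tcp_rot: [0.99, -0.139, 0.0, 0.0]
force: [0.1, -0.6, 3.1]
opening: 0.0003
```

Call:
drive_tool(increments=[{"translation":[0,0,1.5],"rotation":[0,0,0],"claw":0},{"translation":[0,0,1.5],"rotation":[0,0,0],"claw":0}])

```text
time: 7.75
tcp_pos: [0.4816, 0.0861, 0.0155]
tcp_rot: [0.99, -0.139, 0.0, 0.0]
force: [-5.2, -1.3, 17.8]
opening: 0.0001
```

Contact comes at a reported z of about 16.3 mm (offset ≈34 mm). The force rose to 18 N with almost no motion, so front right is firm. Next I'll lift over the tube to front left.

Call:
drive_tool(increments=[{"translation":[0,0,-30],"rotation":[0,0,0],"claw":0},{"translation":[0,-10,-60],"rotation":[0,0,0],"claw":0},{"translation":[0,-60,-60],"rotation":[0,0,0],"claw":0},{"translation":[0,-92,-40],"rotation":[0,0,0],"claw":0},{"translation":[0,-92,-10],"rotation":[0,0,0],"claw":0}])

```text
time: 8.38
tcp_pos: [0.5082, 0.1787, 0.0247]
tcp_rot: [0.991, -0.137, 0.002, -0.002]
force: [1.1, -0.1, -0.4]
opening: 0.0003
```

```bash
python3 -c "
from h import *
im=capture('scene');go(-70,46,.016)
im=cv2.resize(im[160:290,230:400],None,fx=4.6,fy=4.6,interpolation=cv2.INTER_CUBIC)
cv2.imwrite('pics/s10.png',im)"
```

```text
t 8.43 tcp [0.5047 0.1755 0.0204] F [-0.1 -1.  -3.6] target [0.5072 0.1752 0.016 ] d_mm [ 2.5 -0.4  4.4] rot [0.002 0.003 0.002] open -0.0
```

View pics/s10.png

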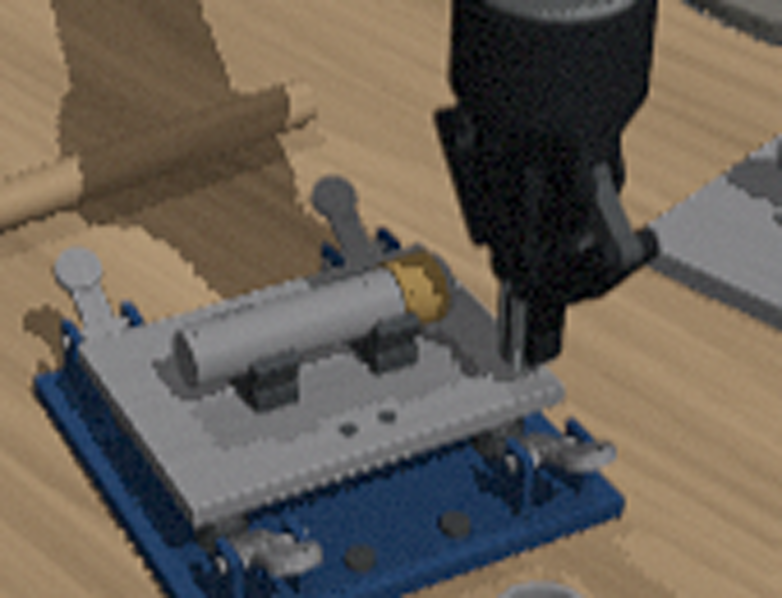

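The tip is just above the front left corner at crop (530,362), clear of the tube and the lever. I'll descend in small steps.

Call:
drive_tool(increments=[{"translation":[0,0,1],"rotation":[0,0,0],"claw":0},{"translation":[0,0,2],"rotation":[0,0,0],"claw":0},{"translation":[0,0,3.5],"rotation":[0,0,0],"claw":0},{"translation":[0,0,5],"rotation":[0,0,0],"claw":0}])

```text
time: 8.93
tcp_pos: [0.5071, 0.1744, 0.0199]
tcp_rot: [0.99, -0.139, 0.001, -0.0]
force: [-0.4, -0.3, 0.1]
opening: -0.0002
```

Call:
drive_tool(increments=[{"translation":[0,0,1.5],"rotation":[0,0,0],"claw":0},{"translation":[0,0,1.5],"rotation":[0,0,0],"claw":0}])

```text
time: 9.18
tcp_pos: [0.5066, 0.1745, 0.0178]
tcp_rot: [0.99, -0.139, -0.0, 0.0]
force: [0.0, -0.1, 0.4]
opening: 0.0
```

Call:
drive_tool(increments=[{"translation":[0,0,1.5],"rotation":[0,0,0],"claw":0},{"translation":[0,0,1.5],"rotation":[0,0,0],"claw":0}])

```text
time: 9.43
tcp_pos: [0.5068, 0.1746, 0.0163]
tcp_rot: [0.99, -0.139, 0.0, -0.0]
force: [0.2, -0.6, -0.1]
opening: 0.0004
```

Call:
drive_tool(increments=[{"translation":[0,0,1.5],"rotation":[0,0,0],"claw":0},{"translation":[0,0,1.5],"rotation":[0,0,0],"claw":0}])

```text
time: 9.68
tcp_pos: [0.5069, 0.1747, 0.0158]
tcp_rot: [0.99, -0.139, 0.0, 0.0]
force: [-4.0, -0.8, 12.6]
opening: -0.0
```

Call:
drive_tool(increments=[{"translation":[0,0,1.5],"rotation":[0,0,0],"claw":0},{"translation":[0,0,1.5],"rotation":[0,0,0],"claw":0}])

```text
time: 9.93
tcp_pos: [0.5069, 0.1748, 0.0154]
tcp_rot: [0.99, -0.139, 0.0, 0.0]
force: [-6.5, -3.3, 23.8]
opening: 0.0001
```

Front left is firm as well (24 N, no sink). I'll go to back left, +140 mm along the plate's x.

Call:
drive_tool(increments=[{"translation":[0,0,-25],"rotation":[0,0,0],"claw":0},{"translation":[50,0,-25],"rotation":[0,0,0],"claw":0},{"translation":[100,0,-25],"rotation":[0,0,0],"claw":0},{"translation":[140,0,-16],"rotation":[0,0,0],"claw":0},{"translation":[140,0,-8],"rotation":[0,0,0],"claw":0}])

```text
time: 10.55
tcp_pos: [0.6442, 0.1339, 0.0208]
tcp_rot: [0.99, -0.141, 0.001, 0.0]
force: [-0.5, -0.2, -0.1]
opening: 0.0003
```

Call:
drive_tool(increments=[{"translation":[0,0,2],"rotation":[0,0,0],"claw":0},{"translation":[0,0,4],"rotation":[0,0,0],"claw":0},{"translation":[0,0,4],"rotation":[0,0,0],"claw":0}])

```text
time: 10.92
tcp_pos: [0.6405, 0.1368, 0.0175]
tcp_rot: [0.99, -0.138, -0.0, -0.0]
force: [0.2, 0.3, -0.7]
opening: -0.0
```

```bash
python3 -c "
from h import *
im=capture('scene');go(70,46,.016)
im=cv2.resize(im[160:290,230:400],None,fx=4.6,fy=4.6,interpolation=cv2.INTER_CUBIC)
cv2.imwrite('pics/s11.png',im)"
```

```text
t 10.97 tcp [0.6409 0.1367 0.0177] F [-0.4 -0.2  0.5] target [0.6418 0.1368 0.016 ] d_mm [ 0.9 -0.4  1.7] rot [-0.    -0.     0.001] open 0.0
```

View pics/s11.png

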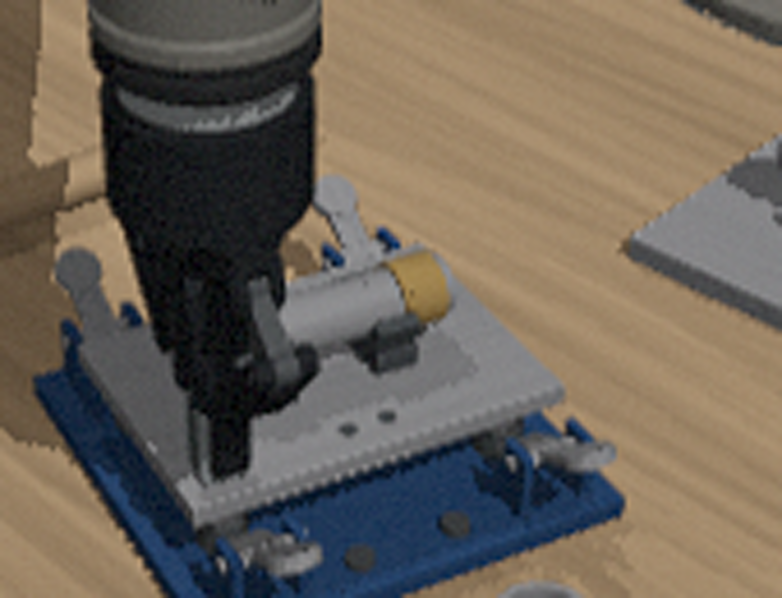

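The tip sits over the back left corner at crop (222,480), nearly touching. I'll press in small steps.

Call:
drive_tool(increments=[{"translation":[0,0,1.5],"rotation":[0,0,0],"claw":0},{"translation":[0,0,2],"rotation":[0,0,0],"claw":0}])

```text
time: 11.22
tcp_pos: [0.6414, 0.1364, 0.016]
tcp_rot: [0.99, -0.139, 0.0, -0.0]
force: [-1.9, 0.7, 7.5]
opening: 0.0
```

Call:
drive_tool(increments=[{"translation":[0,0,1.5],"rotation":[0,0,0],"claw":0},{"translation":[0,0,1.5],"rotation":[0,0,0],"claw":0}])

```text
time: 11.48
tcp_pos: [0.6415, 0.1364, 0.0157]
tcp_rot: [0.99, -0.139, 0.0, -0.0]
force: [-5.2, -0.7, 13.7]
opening: -0.0002
```

Call:
drive_tool(increments=[{"translation":[0,0,1.5],"rotation":[0,0,0],"claw":0},{"translation":[0,0,1.5],"rotation":[0,0,0],"claw":0}])

```text
time: 11.72
tcp_pos: [0.6416, 0.1365, 0.0155]
tcp_rot: [0.99, -0.139, 0.0, 0.0]
force: [-8.4, -2.3, 22.6]
opening: 0.0002
```

Back left is firm too, so back right should be the loose one. I'll lift over the tube to it.

Call:
drive_tool(increments=[{"translation":[0,0,-30],"rotation":[0,0,0],"claw":0},{"translation":[0,8,-60],"rotation":[0,0,0],"claw":0},{"translation":[0,60,-60],"rotation":[0,0,0],"claw":0},{"translation":[0,92,-40],"rotation":[0,0,0],"claw":0},{"translation":[0,92,-14],"rotation":[0,0,0],"claw":0}])

```text
time: 12.35
tcp_pos: [0.6162, 0.043, 0.0265]
tcp_rot: [0.99, -0.141, 0.001, 0.001]
force: [0.8, 0.7, -0.5]
opening: 0.0004
```

Call:
drive_tool(increments=[{"translation":[0,0,3],"rotation":[0,0,0],"claw":0},{"translation":[0,0,7],"rotation":[0,0,0],"claw":0},{"translation":[0,0,8],"rotation":[0,0,0],"claw":0}])

```text
time: 12.72
tcp_pos: [0.6166, 0.0485, 0.0189]
tcp_rot: [0.99, -0.138, 0.001, -0.0]
force: [0.1, -0.3, -0.4]
opening: 0.0
```

```bash
python3 -c "
from h import *
im=capture('scene');go(70,-46,.016)
im=cv2.resize(im[160:290,230:400],None,fx=4.6,fy=4.6,interpolation=cv2.INTER_CUBIC)
cv2.imwrite('pics/s12.png',im)"
```

```text
t 12.78 tcp [0.6166 0.0484 0.0189] F [ 0.2 -0.2 -0.4] target [0.6166 0.0484 0.016 ] d_mm [0.  0.  2.9] rot [-0.001 -0.001  0.001] open 0.0
```

View pics/s12.png

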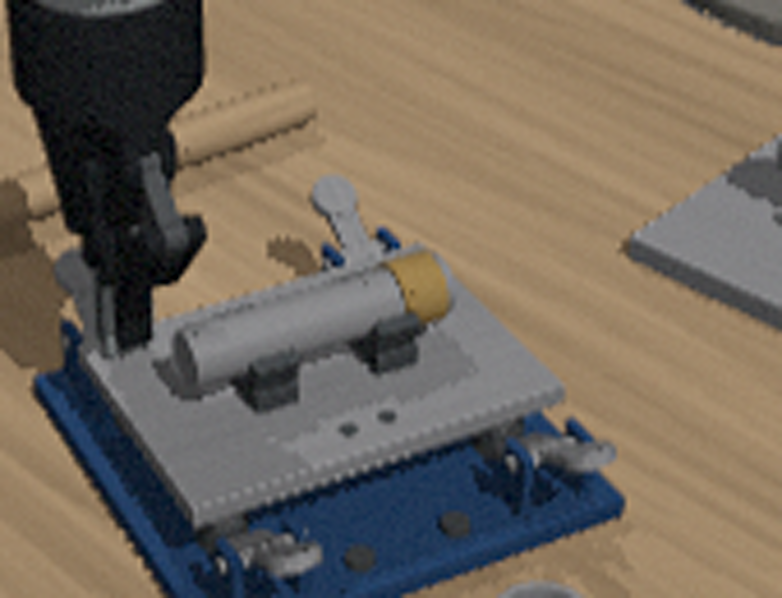

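The tip is over the back right corner at crop (125,350). I'll press.

Call:
drive_tool(increments=[{"translation":[0,0,1.5],"rotation":[0,0,0],"claw":0},{"translation":[0,0,3],"rotation":[0,0,0],"claw":0},{"translation":[0,0,4],"rotation":[0,0,0],"claw":0}])

```text
time: 13.15
tcp_pos: [0.6164, 0.0477, 0.0149]
tcp_rot: [0.99, -0.139, 0.0, -0.0]
force: [-1.3, -0.3, 5.5]
opening: -0.0
```

Call:
drive_tool(increments=[{"translation":[0,0,1.5],"rotation":[0,0,0],"claw":0},{"translation":[0,0,1.5],"rotation":[0,0,0],"claw":0}])

```text
time: 13.4
tcp_pos: [0.6165, 0.0476, 0.0134]
tcp_rot: [0.99, -0.139, 0.0, 0.0]
force: [-1.1, -1.8, 4.9]
opening: 0.0001
```

Call:
drive_tool(increments=[{"translation":[0,0,1.5],"rotation":[0,0,0],"claw":0},{"translation":[0,0,1.5],"rotation":[0,0,0],"claw":0}])

```text
time: 13.65
tcp_pos: [0.6165, 0.0474, 0.0119]
tcp_rot: [0.99, -0.139, 0.0, 0.0]
force: [-0.8, -0.9, 5.0]
opening: -0.0002
```

It sinks at about 5 N. I'll press on to its stop.

Call:
drive_tool(increments=[{"translation":[0,0,1.5],"rotation":[0,0,0],"claw":0},{"translation":[0,0,1.5],"rotation":[0,0,0],"claw":0}])

```text
time: 13.9
tcp_pos: [0.6166, 0.0474, 0.0109]
tcp_rot: [0.99, -0.139, 0.001, 0.0]
force: [-1.7, -1.5, 8.5]
opening: 0.0001
```

Call:
drive_tool(increments=[{"translation":[0,0,1.5],"rotation":[0,0,0],"claw":0},{"translation":[0,0,1.5],"rotation":[0,0,0],"claw":0}])

```text
time: 14.15
tcp_pos: [0.6168, 0.0474, 0.0104]
tcp_rot: [0.99, -0.139, 0.001, 0.0]
force: [-5.5, -1.6, 17.3]
opening: 0.0001
```

Call:
drive_tool(increments=[{"translation":[0,0,1],"rotation":[0,0,0],"claw":0},{"translation":[0,0,1],"rotation":[0,0,0],"claw":0}])

```text
time: 14.4
tcp_pos: [0.6168, 0.0474, 0.0102]
tcp_rot: [0.99, -0.139, 0.001, 0.0]
force: [-7.8, -0.8, 23.3]
opening: -0.0001
```

The corner sank about 5.8 mm to a stop, and 23 N moved it no further. I'll lift straight off and check the view.

Call:
drive_tool(increments=[{"translation":[0,0,-10],"rotation":[0,0,0],"claw":0},{"translation":[0,0,-35],"rotation":[0,0,0],"claw":0},{"translation":[0,0,-60],"rotation":[0,0,0],"claw":0},{"translation":[-2,40,-60],"rotation":[0,0,0],"claw":0},{"translation":[-3,62,-52],"rotation":[0,0,0],"claw":0}])

```text
time: 15.02
tcp_pos: [0.596, -0.0134, 0.0595]
tcp_rot: [0.99, -0.14, 0.001, 0.0]
force: [-0.1, 0.7, -0.2]
opening: -0.0002
```

Call:
drive_tool(increments=[{"translation":[0,0,3],"rotation":[0,0,0],"claw":0},{"translation":[0,0,5],"rotation":[0,0,0],"claw":0}])

```text
time: 15.28
tcp_pos: [0.596, -0.0098, 0.0536]
tcp_rot: [0.99, -0.138, -0.0, -0.001]
force: [0.1, 0.0, -0.2]
opening: 0.0001
```

```bash
python3 -c "
from h import *
im=capture('scene');go(67,-108,.03)
im=cv2.resize(im[160:290,230:400],None,fx=4.6,fy=4.6,interpolation=cv2.INTER_CUBIC)
cv2.imwrite('pics/s13.png',im)
for k in('fl','fr','bl','br'): print(k,[(np.round(d['at'],1).tolist(),round(d['confidence'],2)) for d in spot_point('scene','corner_'+k)])"
```

```text
t 15.32 tcp [ 0.596  -0.0094  0.0535] F [ 0.2 -0.2 -0.2] target [ 0.5967 -0.0104  0.03  ] d_mm [ 0.9  0.9 23.5] rot [-0.001  0.001  0.001] open -0.0
fl [([462.4, 249.9], 0.87), ([342.0, 237.8], 0.78), ([176.7, 242.9], 0.74)]
fr [([491.3, 223.4], 0.89), ([153.2, 225.9], 0.84), ([296.6, 244.1], 0.75), ([248.4, 218.9], 0.62)]
bl [([116.0, 278.9], 0.78), ([380.3, 213.8], 0.74), ([273.1, 261.5], 0.59)]
br [([410.6, 187.8], 0.91), ([92.2, 255.8], 0.87), ([255.3, 237.2], 0.86)]
```

View pics/s13.png

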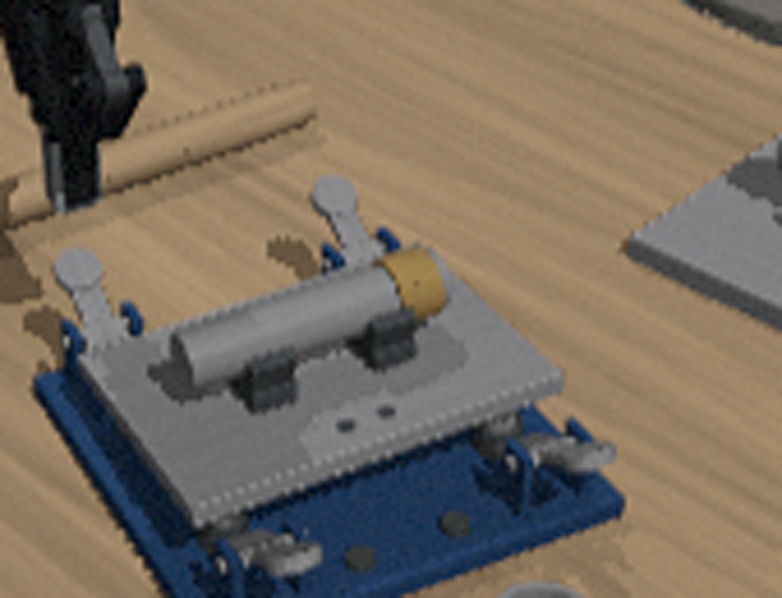

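The plate has rocked. The back right corner is low (network: row 233.5→237.2) and the front left is high (row 241.7→237.8). All four levers are still raised. The tip at crop (75,208) stands above the back right pad (78,268).

Call:
drive_tool(increments=[{"translation":[1,1,6],"rotation":[0,0,0],"claw":0},{"translation":[1,1,12],"rotation":[0,0,0],"claw":0},{"translation":[1,1,18],"rotation":[0,0,0],"claw":0},{"translation":[1,1,21],"rotation":[0,0,0],"claw":0}])

```text
time: 16.02
tcp_pos: [0.5964, -0.0124, 0.0326]
tcp_rot: [0.99, -0.139, -0.0, 0.0]
force: [-0.6, -1.0, 0.1]
opening: -0.0003
```

Call:
drive_tool(increments=[{"translation":[0,0,1.5],"rotation":[0,0,0],"claw":0},{"translation":[0,0,3],"rotation":[0,0,0],"claw":0}])

```text
time: 16.27
tcp_pos: [0.5969, -0.0124, 0.0303]
tcp_rot: [0.99, -0.139, 0.0, -0.0]
force: [-0.5, -0.1, -0.1]
opening: 0.0002
```

```bash
python3 -c "
from h import *
im=capture('scene');go(67,-108,.03)
im=cv2.resize(im[160:290,230:400],None,fx=4.6,fy=4.6,interpolation=cv2.INTER_CUBIC)
cv2.imwrite('pics/s14.png',im)"
```

```text
t 16.32 tcp [ 0.5968 -0.0124  0.0302] F [-0.1  0.4 -0.5] target [ 0.5967 -0.0104  0.03  ] d_mm [-0.7 -1.8  0.2] rot [-0. -0. -0.] open 0.0
```

View pics/s14.png

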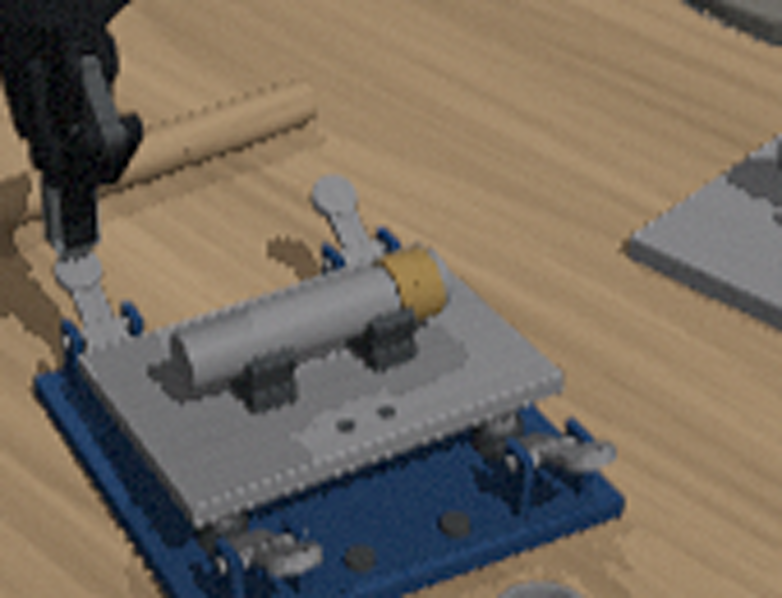

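The tip at crop (72,248) is right at the pad's outer edge. I'll press on down in steps.

Call:
drive_tool(increments=[{"translation":[-0.5,-1.5,1.5],"rotation":[0,0,0],"claw":0},{"translation":[-0.5,-1.5,3],"rotation":[0,0,0],"claw":0}])

```text
time: 16.58
tcp_pos: [0.5968, -0.0105, 0.0273]
tcp_rot: [0.99, -0.139, 0.0, -0.0]
force: [-0.4, 0.4, -0.1]
opening: -0.0002
```

Call:
drive_tool(increments=[{"translation":[0,0,1.5],"rotation":[0,0,0],"claw":0},{"translation":[0,0,3],"rotation":[0,0,0],"claw":0}])

```text
time: 16.82
tcp_pos: [0.5967, -0.0114, 0.0249]
tcp_rot: [0.99, -0.139, 0.0, 0.001]
force: [-2.7, -1.8, 6.8]
opening: 0.0001
```

Call:
drive_tool(increments=[{"translation":[0,0,1.5],"rotation":[0,0,0],"claw":0},{"translation":[0,0,3],"rotation":[0,0,0],"claw":0}])

```text
time: 17.08
tcp_pos: [0.5963, -0.013, 0.0219]
tcp_rot: [0.99, -0.139, -0.0, 0.001]
force: [-4.1, -5.6, 8.7]
opening: -0.0001
```

Call:
drive_tool(increments=[{"translation":[0,0,1.5],"rotation":[0,0,0],"claw":0},{"translation":[0,0,3],"rotation":[0,0,0],"claw":0},{"translation":[0,0,4.5],"rotation":[0,0,0],"claw":0}])

```text
time: 17.45
tcp_pos: [0.5974, -0.0119, 0.0176]
tcp_rot: [0.99, -0.139, 0.001, 0.001]
force: [-1.3, -0.9, 6.6]
opening: -0.0001
```

Call:
drive_tool(increments=[{"translation":[0,0,1.5],"rotation":[0,0,0],"claw":0},{"translation":[0,0,3],"rotation":[0,0,0],"claw":0},{"translation":[0,0,4.5],"rotation":[0,0,0],"claw":0}])

```text
time: 17.82
tcp_pos: [0.5973, -0.0125, 0.0131]
tcp_rot: [0.99, -0.139, 0.001, 0.001]
force: [-1.1, -2.9, 6.7]
opening: 0.0003
```

```bash
python3 -c "
from h import *
im=capture('scene');go(67,-110,.0065)
im=cv2.resize(im[160:290,230:400],None,fx=4.6,fy=4.6,interpolation=cv2.INTER_CUBIC)
cv2.imwrite('pics/s15.png',im)"
```

```text
t 17.88 tcp [ 0.5972 -0.0126  0.0129] F [-0.4 -3.5  5.2] target [ 0.5961 -0.0124  0.0065] d_mm [-1.1  0.1  6.4] rot [ 0.002 -0.001 -0.001] open -0.0
```

View pics/s15.png

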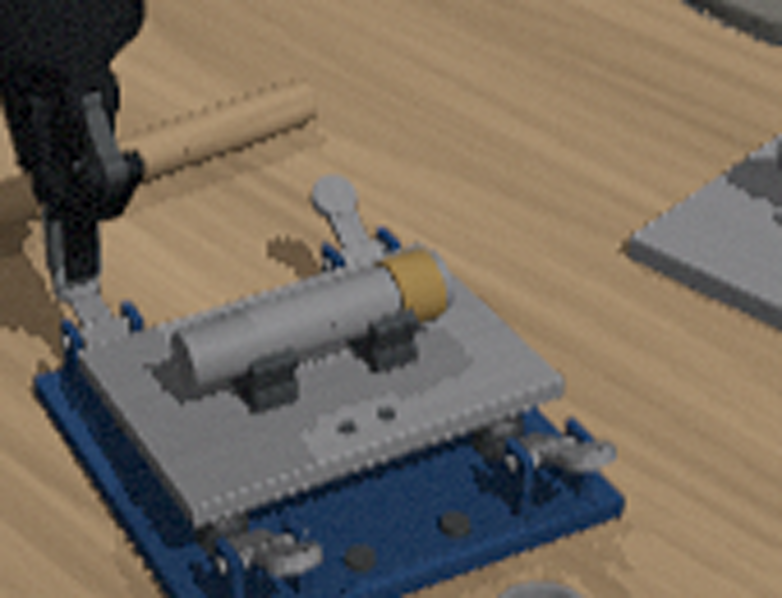

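The back right lever is well on its way down at crop (85,300), and the others are untouched. I'll carry on to its stop.

Call:
drive_tool(increments=[{"translation":[0,0,1.5],"rotation":[0,0,0],"claw":0},{"translation":[0,0,3],"rotation":[0,0,0],"claw":0},{"translation":[0,0,4.5],"rotation":[0,0,0],"claw":0}])

```text
time: 18.25
tcp_pos: [0.5971, -0.0132, 0.0084]
tcp_rot: [0.99, -0.139, 0.0, 0.001]
force: [-1.5, -4.4, 6.3]
opening: -0.0
```

Call:
drive_tool(increments=[{"translation":[0,0,1.5],"rotation":[0,0,0],"claw":0},{"translation":[0,0,3],"rotation":[0,0,0],"claw":0}])

```text
time: 18.5
tcp_pos: [0.5972, -0.0134, 0.0066]
tcp_rot: [0.99, -0.14, 0.0, 0.002]
force: [-7.8, -5.3, 25.4]
opening: -0.0
```

Call:
drive_tool(increments=[{"translation":[0,0,1.5],"rotation":[0,0,0],"claw":0},{"translation":[0,0,1.5],"rotation":[0,0,0],"claw":0}])

```text
time: 18.75
tcp_pos: [0.5972, -0.0135, 0.0064]
tcp_rot: [0.99, -0.14, 0.001, 0.002]
force: [-8.5, -6.3, 27.8]
opening: 0.0004
```

It reached the hard stop at a reported z of 6.5 mm (pad at 40.5 mm), as predicted. I'll lift straight up and clear.

Call:
drive_tool(increments=[{"translation":[0,0,-8],"rotation":[0,0,0],"claw":0},{"translation":[0,0,-40],"rotation":[0,0,0],"claw":0},{"translation":[0,0,-90],"rotation":[0,0,0],"claw":0},{"translation":[0,50,-120],"rotation":[0,0,0],"claw":0},{"translation":[0,110,-130],"rotation":[0,0,0],"claw":0}])

```text
time: 19.38
tcp_pos: [0.5681, -0.1163, 0.1358]
tcp_rot: [0.991, -0.137, 0.002, -0.0]
force: [0.9, -1.2, -0.5]
opening: -0.0
```

Call:
drive_tool(increments=[{"translation":[0,60,0],"rotation":[0,0,0],"claw":0},{"translation":[0,120,0],"rotation":[0,0,0],"claw":0},{"translation":[0,150,0],"rotation":[0,0,0],"claw":0},{"translation":[0,150,0],"rotation":[0,0,0],"claw":0}])

```text
time: 19.88
tcp_pos: [0.5238, -0.2642, 0.133]
tcp_rot: [0.99, -0.141, -0.0, 0.001]
force: [0.1, 0.3, 0.1]
opening: -0.0
```

```bash
python3 - <<'E'
from h import *
im=capture('scene');print(observe()['time'],observe()['tcp_pos'],observe()['force'])
cv2.imwrite('pics/s16.png',cv2.resize(im[160:290,230:400],None,fx=4.6,fy=4.6,interpolation=cv2.INTER_CUBIC))
im=capture('top');cv2.imwrite('pics/t16.png',cv2.resize(im[142:272,153:323],None,fx=4.6,fy=4.6,interpolation=cv2.INTER_CUBIC))
for k in('fl','fr','bl','br'):
  for t in('corner_'+k,'shim_'+k+'_pad'): print(t,[(n,[(np.round(d['at'],1).tolist(),round(d['confidence'],2)) for d in spot_point(n,t)]) for n in('scene','top')])
E
```

```text
19.925 [ 0.52483499 -0.26156645  0.13308848] [-0.18581615  0.01315224 -0.28956361]
corner_fl [('scene', [([177.0, 244.5], 0.91), ([463.2, 248.8], 0.68), ([341.5, 241.1], 0.56), ([274.2, 264.6], 0.21)]), ('top', [([126.9, 327.8], 0.95), ([204.9, 232.8], 0.75), ([328.3, 143.9], 0.59)])]
shim_fl_pad [('scene', [([354.6, 255.6], 0.59)]), ('top', [([179.0, 222.3], 0.77)])]
corner_fr [('scene', [([320.2, 215.3], 0.97), ([155.8, 223.4], 0.89), ([490.0, 221.5], 0.73)]), ('top', [([133.6, 391.8], 0.73), ([371.1, 140.5], 0.66), ([249.6, 246.2], 0.63), ([182.5, 222.8], 0.42)])]
shim_fr_pad [('scene', [([304.5, 201.6], 0.53), ([254.2, 236.9], 0.45)]), ('top', [([275.9, 252.9], 0.74)])]
corner_bl [('scene', [([380.0, 215.0], 0.91), ([279.6, 262.5], 0.66)]), ('top', [([226.8, 321.7], 0.94), ([226.1, 171.5], 0.84), ([319.6, 82.5], 0.67)])]
shim_bl_pad [('scene', [([289.6, 279.3], 0.62)]), ('top', [([204.1, 166.4], 0.65)])]
corner_br [('scene', [([91.2, 257.8], 0.83), ([256.0, 233.9], 0.78), ([412.0, 188.3], 0.62)]), ('top', [([231.5, 390.1], 0.98), ([361.5, 76.0], 0.96), ([270.0, 181.6], 0.71), ([203.3, 233.1], 0.63)])]
shim_br_pad [('scene', [([357.9, 347.9], 0.64), ([247.2, 222.4], 0.59), ([208.3, 281.6], 0.54)]), ('top', [([299.4, 192.0], 0.59), ([263.4, 135.8], 0.33)])]
```

View pics/s16.png

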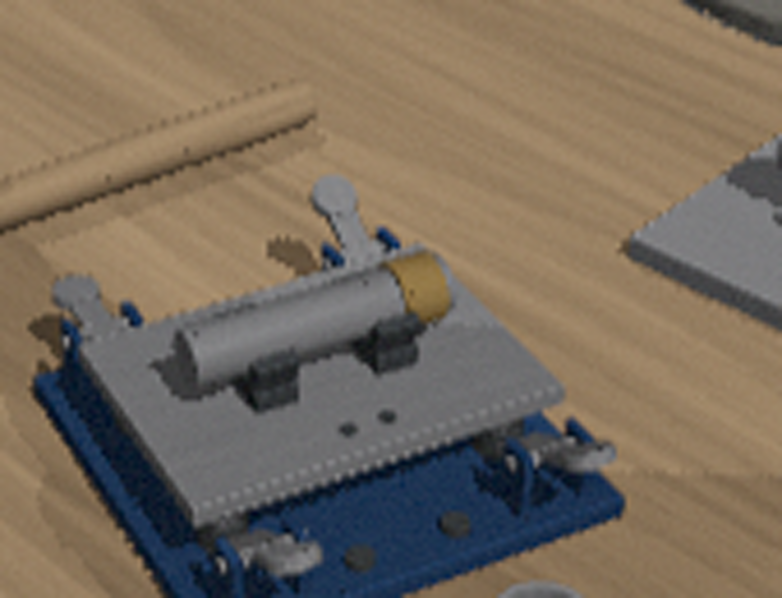

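View pics/t16.png

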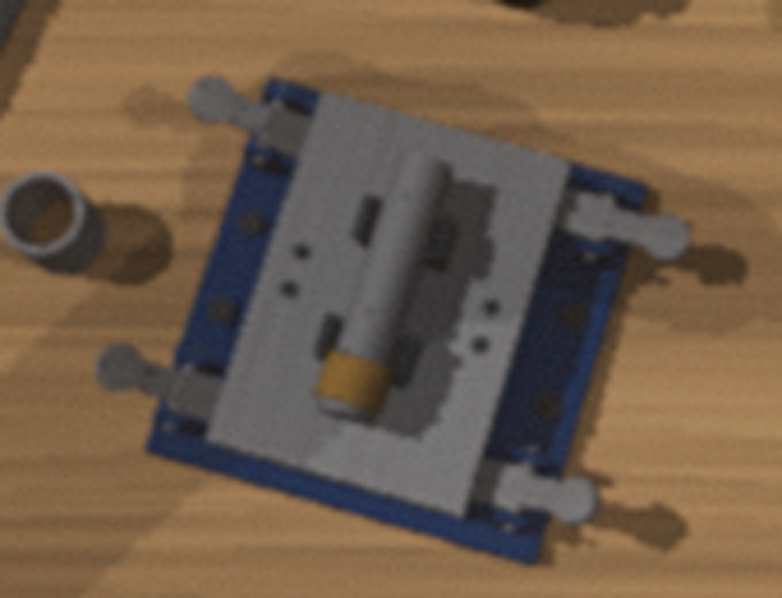

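Both views show the plate back in its outline, with the back right lever down and the other three raised. A last check of the pad height and the plate pose follows.

```bash
python3 - <<'E'
from h import *
X,e=tri((213+78/4.6-.5,177+293/4.6-.5),(153+663/4.6-.5,142+238/4.6-.5));print("br pad",X.round(4),np.round(e,1),(Rp.T@(X[:2]-PL[:2])*1e3).round(1))
for k,y in(("flat",-111),("0.1rad",-110.4)):
  w=np.r_[Rp@[.067,y/1e3]+PL[:2],.0405 if k=="flat" else .0435];print(k,(proj("scene",w)[0]-[212.5,176.5])*4.6,(proj("top",w)[0]-[152.5,141.5])*4.6)
a=cv2.imread('pics/s16.png');b=cv2.imread('pics/scene2.png')
o=cv2.cvtColor(cv2.imread('pics/top0.png'),6)[155:265,185:300].astype(np.float32);n=cv2.cvtColor(capture('top'),6)[155:265,185:300].astype(np.float32)
print("plate shift px top",cv2.phaseCorrelate(o[15:95,20:85].copy(),n[15:95,20:85].copy()))
o=cv2.cvtColor(cv2.imread('pics/scene0.png'),6).astype(np.float32);n=cv2.cvtColor(capture('scene'),6).astype(np.float32)
print("scene",cv2.phaseCorrelate(o[210:275,245:350].copy(),n[210:275,245:350].copy()));print(observe()['time'])
E
```

```text
br pad [ 0.6186 -0.023  -0.0023] [6.8 7.2] [  91.5 -114.1]
flat [154.45634417 211.87046077] [667.95020275 237.60558337]
0.1rad [154.52414743 207.15233402] [666.96000076 235.67468502]
plate shift px top ((-0.013462516819252812, -0.018985678259667793), 0.9438338511519961)
scene ((0.05405350514308083, 0.02862111469431028), 0.9697475655333986)
20.875
```

With the right crop offset, the flat pad should show at (76,290) in the scene crop and (668,238) in the top crop. I read (78,293) and (663,238), so the shim is flat. The plate's image shift is under 0.1 px in both views. Handing in.

```bash
python3 -c "
from bench import *
print(job_done())"
```

```text
the job is handed in; nothing more can be done
None
```

The loose foot was under the back right corner. I pressed its shim flat, left the other three raised, and handed the job in at about 21 s; no verdict is reported.

**Finding the corner:** I pressed front right, front left and back left in turn, and each held firm at 18 to 24 N. Back right gave way at about 5 N and sank about 5.8 mm to a stop.

**Pressing the shim:** I pressed the back right pad down to a hard stop at 28 N, with the pad at about 40.5 mm above the bench as expected for flat.

**Last checks:**
- The back right pad appears where a flat shim should, within about 1 px in both views.
- The other three shims still look raised.
- The plate's image matches the starting pictures to within 0.1 px in both views, so it looks level and unmoved.
- I clearly saw only the bb_shell and the mallet's handle in the last close-up views. I did not check the file or the oil bottle separately, but the arm passed well clear of them.

**Disagreements:**
- The fingertips were about 34 mm above the reported TCP. I noticed this in the scene camera and set the press heights from actual contact instead.
- One final triangulation of the back right pad gave a wrong result because I used the wrong crop offset. I compared its pixel positions with the predicted ones instead.

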